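# Let a dryer ball out of the counter dispenser

### The arm

A 7-joint arm with a two-finger parallel gripper is mounted at the origin on the work surface. World frame = base frame: x ahead of the robot, y to its left, z up, the work surface at z = 0. Lengths are in m, angles in degrees, forces in N, time in s.
With the tool pointing down it reaches from about 0.425 to 0.875 m from the base axis. Payload 4.7 kg.
Tool frame: the origin (TCP) lies on the centre line of the jaws, within the pads' length; the fingertips stand 8 mm ahead of it and the grasp point (between the pads) lies 11 mm behind it; z points along the fingers, y is the direction in which the jaws open and shut (so a half turn about z gives the same grasp; the last joint's range is limited). The gripper opens to 87 mm and grips with 3 to 60 N. Pads are 19 mm wide; open, the fingers measure 117 mm over their backs; the gripper's body (75 mm by 190 mm) begins 51 mm behind the grasp point.
Start: joints at [-62.332, 18.392, -4.016, 83.108, 1.295, 78.541, -3.26], TCP at [0.294, 0.58, 0.231] pointing down, gripper open.
Joint ranges: [-163.93, 163.93], [-17.29, 119.83], [-79.2, 71.16], [3.27, 140.29], [-89.18, 269.18], [5.43, 117.66], [-154.24, 154.24]. Speed limits (degrees/s): [147.25, 147.25, 180, 180, 180, 180, 180].

### API

Orientations are given as [roll, pitch, yaw] about the fixed x, y, z axes, in that order (R = Rz(yaw) Ry(pitch) Rx(roll)).
In Python, from cell import env gives the robot as it stands. The module is installed in compiled form; this text tells all that it offers.
- The arm moves only by the tool move_arm, never from a script. Its argument "steps" is a list of rows, each a list of 2 entries, a list of its own where there are three numbers: the shift along the tool's x, y, z in m, then the turn about the tool's z in rad. A call has 1 to 20 rows; each row is the pose to reach, as a shift and turn from the pose commanded when the call began, along the tool's axes at that moment; what a row does not reach only later rows make up. A row lasts 1/8 s, in which the tool goes at most 62.5 mm and 10.7 degrees, less where a joint would pass 70% of its speed; a pose out of reach is approached as far as the arm can. A call with a gripper value outside its range is refused whole. "hand" is the closure, from -1 (fully open) to 1 (shut), set as the call begins (left out, the last holds). The fingers move at their own pace and stop on an object; "squeeze" is the grip in N (left out, the last holds). Time passes only in rows, so rows that repeat a pose let the fingers close. It gives the time, the measured TCP pose, the force and the opening at its end, in the units of the state.
- env.get_obs(): the state, without advancing time (a new reading comes with each control period).
- env.read_camera(name): name is "side" or "top" or "wrist"; returns (picture, depth): 400x640x3 uint8, red, green, blue; 400x640 float32, m along the optical axis (not along the pixel's ray), 0 where there is no reading.
- env.calibration(name): a dict with "intrinsics" (3x3 intrinsics, pixels), "position" and "orientation" of the camera in the world; the wrist camera has in their place "mount" (4x4, takes a point from camera to tool coordinates, whose origin is the TCP and whose axes are the flange's). Camera axes: x right, y up, looking along -z (the intrinsics and any distortion apply to the point x, -y, -z); pixel columns grow to the right and rows downward; lengths in m; the calibration is good to about 2 mm. A picture is of the moment at which its call begins: read the wrist's pose just before it. calibration takes no time and is no camera call.
- env.sign_off(): hands the job in, once; it reports no verdict.
Trained networks look in the newest picture that a camera, given by its name, has taken for a name from the list of things; names that differ only in an ending like _2 or _b are one class to them, and where a whole thing is asked for, a point or a joint stands for the part that bears it (a point fixed in the world has none). Each returns a list of dicts, best first, with "conf" (0 to 1); they miss things now and then, are a little off and sometimes report something else, mostly with a low value. They report only what shows in the picture. A call takes as long as a camera call.
- env.cut_out(camera, query): "region" (400x640 bool, what is visible of it) and "uv" ([column, row] in pixels, amid what is visible of it).
The state is a dict: "time_s": time; "qpos": joint angles; "joint_velocities": joint speeds; "effort": joint torques, N m; "tool_pos": TCP position; "tool_rot": TCP orientation; "force": force on the tool from outside, world axes, zero at the start; "wrist_torque": the same for the moment, N m; "grip_width": finger opening in m.
Only numpy, scipy, OpenCV 4.12 (cv2) and the standard library are available. Lean on these libraries where they do the work, as an engineer would, in place of code of your own. Each camera call takes 0.05 s, during which the arm holds its last target. There are 200 camera calls.

### The job

Press the dispenser's side lever down with the fingertips as far as it goes, so that the flap lifts and the ball rolls out, and keep it down until the ball lies in the tray. Then ease the lever back up so that the flap closes without slamming, and move clear. Work only the lever: do not touch the flap or the ball, and leave the other things on the counter where they are.

Things in the scene. Friction and masses are not known exactly. Their poses are not given: they have to be found in the camera images.
- dispenser: Dryer-ball dispenser fixed to the counter. Origin on the counter under the hopper; +x to the exit and tray, +y to the lever. Clear hopper x -125 to 80, y -41 to 41, 155 mm high; its floor slopes down along +x into an open tray, x 80 to 256, y -41 to 41, sides 60 mm high. White linkage housing x -45 to 65, y 42 to 70, 145 mm high; the lever sticks out of it to +y.
- lever (a joint): Lever on the dispenser's +y side, sprung upwards. 0 = up (rest), 0.5 rad = fully down at its stop. Turns about an axis parallel to the dispenser's x through (x 10, y 70, z 95 mm). At the pad it takes about 2 N to start, 4 N fully down. Let go, it flies up and slams the flap. Its steel arm is 16 mm wide, 6 mm thick.
- lever_pad (a point): Centre of the top face of the black pad at the lever's end (50 mm along the dispenser's x, 44 mm along the lever, 10 mm thick), 110 mm from the lever's axis; at rest at (10, 175, 128) mm in the dispenser's frame, fully down at (10, 178, 74). The lever slopes up outwards by 0.25 rad at rest, down by 0.25 rad when fully pressed. The frame turns with the lever.
- flap (a joint): White flap over the hopper's exit, hung from its top edge and linked to the lever: flap angle = 2.6 x lever angle. 0 = shut, 1.3 rad = fully lifted. It slams if it goes through its last 0.3 rad of closing at over 2 rad/s (lever pad rising at over about 85 mm/s).
- flap_edge (a point): Middle of the lower edge of the flap. The flap is 66 mm wide and 90 mm high, upright when shut; its hinge is at (82, 0, 142) mm in the dispenser's frame; it swings out towards the tray.
- ball_center (a point): Centre of the dark rubber dryer ball with nubs, 60 mm across; at the start it rests in the hopper behind the flap. Once the flap is lifted it rolls out by itself in about a second and stops at the tray's far end.
- tray (a point): Point on the tray's floor where the ball comes to rest above it, at (215, 0, 20) mm in the dispenser's frame.
- detergent: Bystander: white detergent bottle, 72 mm across, 200 mm high, on the side away from the lever; origin under its centre.
- scoop_cup: Bystander: white measuring cup, 66 mm across, 70 mm high, origin under its centre.
- soap_box: Bystander: cardboard soap box, 95 x 60 x 40 mm, origin under its centre.

How it is judged (in metres and radians):
On the way:
1. lever held down, flap lifted, and the ball out in the tray (value of joint flap above 1.15 rad and horizontal distance between ball_center and tray below 0.035 m), for 0.2 s.
At the end, for the whole second after the job is handed in: The flap is shut (below 0.06 rad) and the lever up (below 0.03 rad), the ball lies in the tray within 35 mm of the tray point, and the bystanders stand within 20 mm of where they were (value of joint flap below 0.06 rad and value of joint lever below 0.03 rad and horizontal distance between ball_center and tray below 0.035 m and height (world z) of ball_center below 0.075 m and distance of each of detergent, scoop_cup, soap_box from where it was at the start of the episode below 0.02 m and angle between each of detergent, scoop_cup, soap_box's own z axis and vertical below 0.2 rad); the robot touches nothing.
It fails at once if the flap slams: it closes faster than 2 rad/s within its last 0.3 rad (value of joint flap below 0.3 rad and velocity of joint flap below -2 rad/s).
It fails at once if the robot touches the flap (contact force between any of the fingers, the arm and flap above 0.5 N).
It fails at once if the robot touches the ball (contact force between any of the fingers, the arm and ball above 0.3 N).
It fails at once if the ball is lifted or carried (height (world z) of ball_center above 0.12 m).
It fails at once if a bystander is moved, lifted or tipped (distance of any of detergent, scoop_cup, soap_box from where it was at the start of the episode above 0.02 m or angle between any of detergent, scoop_cup, soap_box's own z axis and vertical above 0.2 rad).
It also fails if it takes over 38 s, if anything falls off the work surface, if the arm or the gripper's body presses on something with over 40 N, if the wrist force passes 120 N, or if a joint passes its speed limit or range.

## Working session

There is one attempt and no reset: what is moved stays moved. The work goes in short steps, Python scripts to look and compute and a tool call to move; the robot and the scene stay as the last step left them, time stands still between calls to the robot, and variables do not carry over. Pictures are saved under pics/ and viewed, about 8 in all and at most 12, crops included, and the job is handed in when it is done.

Besides the shell and the picture viewer there is one more tool, called after "Request:" as name(argument=value, ...), one argument or row to a line, values as JSON. move_arm: Moves the arm, as the interface text tells. Its arguments: {"type":"object","properties":{"steps":{"type":"array"},"hand":{"type":"number"},"squeeze":{"type":"number"}},"required":["steps"]}

```bash
mkdir -p pics
cat > h.py <<'E'
import numpy as np, cv2
from cell import env
from scipy.spatial.transform import Rotation as R
def cam(name):
    o=env.get_obs(); rgb,d=env.read_camera(name); c=env.calibration(name)
    return rgb,d,c,o
def rotm(q):
    q=np.array(q,float)
    if q.shape==(3,3): return q
    if q.size==4: return R.from_quat(q).as_matrix()
    return R.from_euler('xyz',q,degrees=True).as_matrix()
def cloud(d,c):
    K=np.array(c['intrinsics']); v,u=np.mgrid[:d.shape[0],:d.shape[1]]
    p=np.stack([(u-K[0,2])/K[0,0]*d,-(v-K[1,2])/K[1,1]*d,-d],-1)
    return p@rotm(c['orientation']).T+np.array(c['position'])
E
python3 - <<'E'
from h import *
print(env.get_obs())
for n in ['top','side']:
    rgb,d,c,o=cam(n); print(n,c)
    cv2.imwrite(f'pics/{n}1.png',rgb[...,::-1]); np.savez(f'{n}1.npz',d=d,rgb=rgb)
    P=cloud(d,c)
    for q in ['dispenser','lever_pad','lever','flap','ball_center','detergent','scoop_cup','soap_box']:
        for r in env.cut_out(n,q)[:2]:
            m=r['region']&(d>0)
            print(q,round(r['conf'],2),np.round(r['uv']),m.sum(), np.round(np.median(P[m],0),3) if m.any() else '', np.round(np.percentile(P[m],[5,95],axis=0),3).tolist() if m.any() else '')
E
```

```text
{'time_s': 0.0, 'qpos': array([-62.33205356,  18.43667768,  -4.01547321,  83.17698737,
         1.2969776 ,  78.54088107,  -3.25923498]), 'joint_velocities': array([ 0.05804885, -0.03256461,  0.01123093,  0.08318223, -0.01042022,
       -0.01631658,  0.0044295 ]), 'effort': array([ 1.76070921e-04, -4.91286206e+01, -4.04068977e-01, -3.12524056e+01,
       -6.39024074e-02,  4.38190112e-02,  1.87051978e-04]), 'tool_pos': array([0.29348454, 0.57934907, 0.22947024]), 'tool_rot': array([-1.79890811e+02,  7.86267529e-03,  1.53142961e+02]), 'force': array([ 0.80129448, -0.27779164,  0.27235444]), 'wrist_torque': array([0.00160662, 0.01129927, 0.04167963]), 'grip_width': 0.08720114023642907}
top {'intrinsics': array([[490.51032244,   0.        , 326.04818955],
       [  0.        , 490.51032244, 196.94001271],
       [  0.        ,   0.        ,   1.        ]]), 'position': array([5.71359465e-01, 1.12639731e-03, 1.17405480e+00]), 'orientation': array([  4.28243319,   0.62352714, -90.22715841])}
dispenser 0.97 [408. 256.] 9266 [ 0.529 -0.168  0.142] [[0.404, -0.221, 0.018], [0.741, -0.036, 0.1
[... 1103 characters left out ...]
410975, -0.68713182,  0.78624448]), 'orientation': array([ 48.81262613,   0.97510185, -24.12063164])}
dispenser 0.66 [304. 306.] 16922 [ 0.507 -0.213  0.105] [[0.389, -0.242, 0.014], [0.74, -0.122, 0.156]]
lever_pad 0.76 [270. 240.] 794 [ 0.502 -0.023  0.123] [[0.477, -0.079, 0.001], [0.542, 0.083, 0.132]]
lever 0.7 [268. 236.] 750 [ 0.501 -0.024  0.124] [[0.477, -0.079, 0.106], [0.52, 0.005, 0.132]]
detergent 0.58 [389. 367.] 3527 [ 0.569 -0.368  0.144] [[0.547, -0.385, 0.057], [0.601, -0.336, 0.2]]
scoop_cup 0.56 [342. 222.] 974 [0.683 0.016 0.046] [[0.656, -0.006, 0.006], [0.712, 0.053, 0.069]]
soap_box 0.67 [264. 210.] 847 [0.545 0.137 0.039] [[0.495, 0.11, 0.009], [0.584, 0.177, 0.042]]
```

View pics/top1.png

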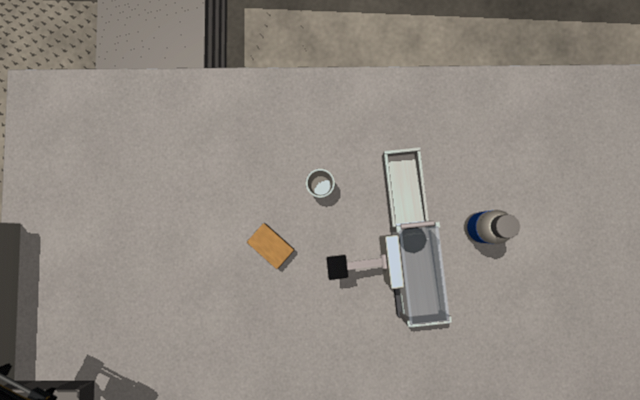

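View pics/side1.png

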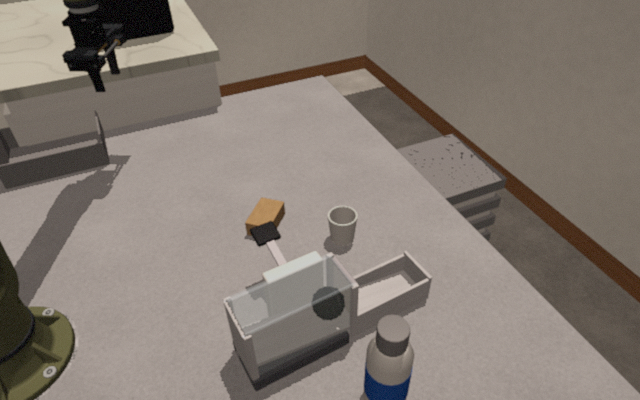

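Run:
```python
from h import *
for n in ['top','side']:
    z=np.load(n+'1.npz'); P=cloud(z['d'],env.calibration(n)); rgb=z['rgb'].astype(int)
    dark=(rgb.max(-1)<75)&(z['d']>0)
    m=dark&(P[...,2]>.105)&(P[...,2]<.15)&(P[...,0]>.45)&(P[...,0]<.56)&(P[...,1]>-.07)&(P[...,1]<.03)
    Q=P[m]; print(n,m.sum(),np.round(Q.mean(0),4),np.round(np.percentile(Q,[1,99],axis=0),3).tolist())
    (c,s,a)=cv2.minAreaRect((Q[:,:2]*1000).astype(np.float32)); print(c,s,a)
    A=np.c_[Q[:,:2],np.ones(len(Q))]; print('plane',np.linalg.lstsq(A,Q[:,2],rcond=None)[0])
    # housing top
    m=(P[...,2]>.14)&(P[...,2]<.15)&(P[...,1]>-.17)&(P[...,1]<-.07)&(P[...,0]>.4)&(P[...,0]<.6)
    Q=P[m]; (c,s,a)=cv2.minAreaRect((Q[:,:2]*1000).astype(np.float32)); print('housing',m.sum(),c,s,a)
```

```text
top 443 [ 0.5009 -0.0105  0.1268] [[0.478, -0.032, 0.119], [0.524, 0.011, 0.134]]
(501.0128173828125, -11.016056060791016) (48.37975311279297, 42.467079162597656) 6.306546211242676
plane [-0.00765382  0.22763252  0.13303794]
housing 817 (498.5942687988281, -141.3189697265625) (192.97698974609375, 56.797874450683594) 0.09249326586723328
side 462 [ 0.4973 -0.0158  0.1263] [[0.473, -0.035, 0.118], [0.522, 0.004, 0.133]]
(498.0838623046875, -14.629135131835938) (50.09226989746094, 43.785491943359375) 2.4884307384490967
plane [-0.01383063  0.26716417  0.13738064]
housing 526 (527.0889892578125, -131.57777404785156) (48.53887176513672, 140.21524047851562) 78.04830932617188
```

Both pictures show the black pad clearly, at top (338,267) and side (265,234). The lever runs from the white housing at about (392,262), and the ball sits behind the flap at (412,238). The dispenser's yaw is about +5°. The pad top is at about (0.500, −0.013, 0.127), and that height and its 50x44 mm size match what was given. Next I move above the pad with the gripper shut.

Request:
move_arm(
  steps=[
    [[-0.038,-0.036,0],0.08],
    [[-0.075,-0.072,0],0.16],
    [[-0.113,-0.109,0],0.24],
    [[-0.15,-0.145,0],0.33],
    [[-0.188,-0.181,0],0.41],
    [[-0.226,-0.217,0],0.5],
    [[-0.264,-0.254,0],0.58],
    [[-0.301,-0.29,0],0.66],
    [[-0.339,-0.326,0],0.75],
    [[-0.377,-0.362,0],0.83],
    [[-0.414,-0.399,0],0.91],
    [[-0.452,-0.435,0],1.0],
    [[-0.452,-0.435,0.01],1.0],
    [[-0.452,-0.435,0.02],1.0],
    [[-0.452,-0.435,0.02],1.0],
  ],
  hand=1,
  squeeze=10,
)

```text
time_s: 2.78
tool_pos: [0.4994, -0.0107, 0.2094]
tool_rot: [-179.9, -0.0, 96.0]
force: [-0.3, 0.6, -0.1]
grip_width: 0.0005
```

Run:
```python
from h import *
rgb,d,c,o=cam('wrist'); M=np.array(c['mount']); K=np.array(c['intrinsics'])
print(o['time_s'],o['tool_pos'],o['tool_rot'],o['force'],o['grip_width'])
T=np.eye(4);T[:3,:3]=rotm(o['tool_rot']);T[:3,3]=o['tool_pos']
v,u=np.mgrid[:400,:640]
p=np.stack([(u-K[0,2])/K[0,0]*d,-(v-K[1,2])/K[1,1]*d,-d,np.ones_like(d)],-1)
P=(p@(T@M).T)[...,:3]
dark=(rgb.max(-1)<75)&(d>0)&(abs(P[...,0]-.5)<.05)&(abs(P[...,1]+.013)<.05)&(P[...,2]>.11)&(P[...,2]<.15)
Q=P[dark]
if len(Q)>50:
    print(len(Q),Q.mean(0),cv2.minAreaRect((Q[:,:2]*1000).astype(np.float32)))
cv2.imwrite('pics/w1.png',rgb[...,::-1])
rgb,d,c,o=cam('side'); cv2.imwrite('pics/side2.png',rgb[...,::-1])
```

```text
2.775 [ 0.49938672 -0.01073385  0.20939143] [-1.79871040e+02 -2.48085882e-02  9.60178798e+01] [-0.29428147  0.59208002 -0.12419084] 0.0004716630461635926
2658 [ 0.49849122 -0.00806664  0.12959184] ((498.8306884765625, -10.72728157043457), (48.706329345703125, 43.540042877197266), 5.473446846008301)
```

View pics/w1.png

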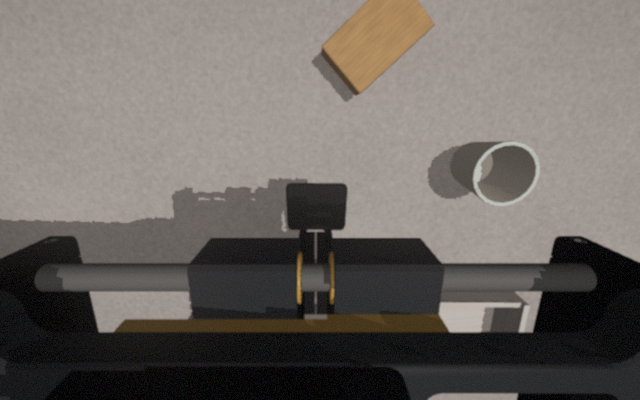

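View pics/side2.png

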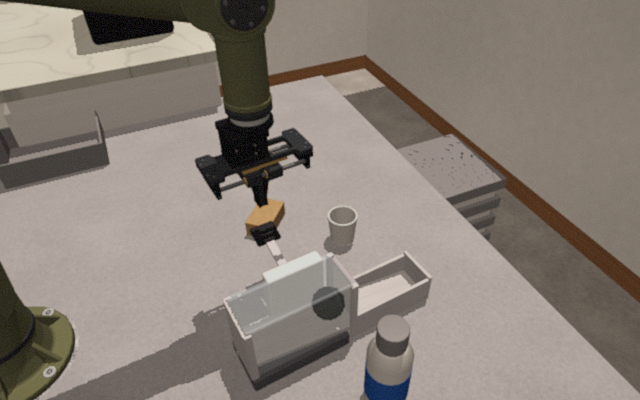

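The wrist view shows the pad at (316,205) directly ahead of the shut fingertips, centred to about 1 mm. The side view agrees, and the body is well away from the housing. Next I press down most of the way.

Request:
move_arm(
  steps=[
    [[0,0,0.015],0],
    [[0,0,0.03],0],
    [[0,0,0.045],0],
    [[0,0,0.06],0],
    [[0,0,0.067],0],
    [[0,0,0.073],0],
    [[0.001,0,0.079],0],
    [[0.001,0,0.085],0],
    [[0.002,0,0.091],0],
    [[0.003,0,0.097],0],
    [[0.003,0,0.103],0],
    [[0.003,0,0.109],0],
    [[0.003,0,0.115],0],
    [[0.003,0,0.12],0],
    [[0.003,0,0.12],0],
  ],
)

```text
time_s: 4.75
tool_pos: [0.5002, -0.0098, 0.0903]
tool_rot: [-180.0, 0.0, 95.8]
force: [1.7, 2.3, 3.8]
grip_width: 0.0001
```

Request:
move_arm(
  steps=[
    [[0,0,0.002],0],
    [[0,0,0.004],0],
    [[0,0,0.006],0],
    [[0,0,0.006],0],
  ],
)

```text
time_s: 5.25
tool_pos: [0.5002, -0.0103, 0.0846]
tool_rot: [180.0, 0.1, 95.8]
force: [0.8, -1.8, 4.7]
grip_width: 0.0006
```

Run:
```python
from h import *
o=env.get_obs();print(o['time_s'],o['tool_pos'],o['force'])
rgb,d,c,o=cam('side'); cv2.imwrite('pics/side3.png',cv2.resize(rgb[150:350,200:450,::-1],None,fx=3,fy=3))
P=cloud(d,c)
for r in env.cut_out('side','ball_center')[:2]:
    m=r['region']&(d>0); print(r['conf'],r['uv'],np.median(P[m],0))
```

```text
5.25 [ 0.50022322 -0.01030856  0.08459411] [ 0.82530558 -1.81362098  4.6823056 ]
0.57 [402.9, 276.4] [ 0.71784524 -0.17844047  0.06684992]
```

View pics/side3.png

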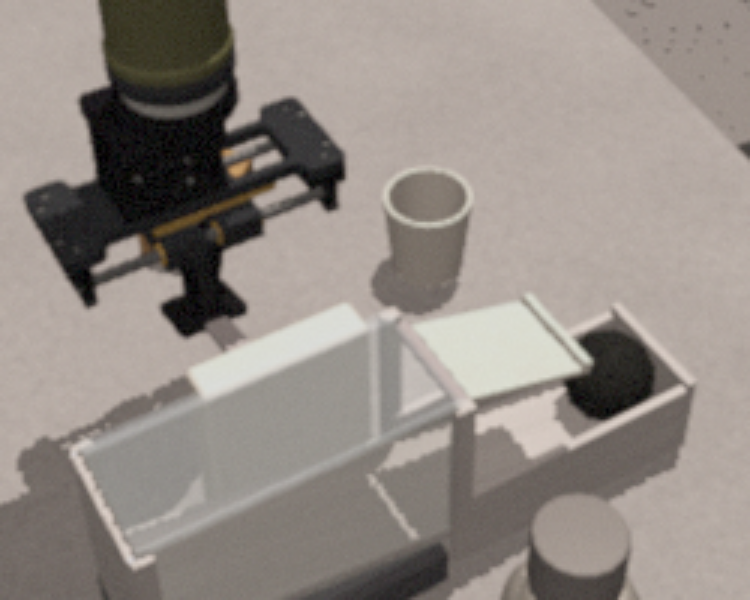

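In the crop the flap is lifted nearly level and the ball is at the tray's far end at about (610,375). I press on to the stop and hold.

Request:
move_arm(
  steps=[
    [[0,0,0.001],0],
    [[0,0,0.002],0],
    [[0,0,0.003],0],
    [[0,0,0.003],0],
    [[0,0,0.003],0],
    [[0,0,0.003],0],
  ],
)

```text
time_s: 6.1
tool_pos: [0.5004, -0.0101, 0.0839]
tool_rot: [180.0, -0.0, 95.8]
force: [-6.2, -2.2, 22.4]
grip_width: 0.0006
```

Run:
```python
from h import *
o=env.get_obs();print(o['time_s'],o['tool_pos'],o['force'])
z=np.load('top1.npz')
P0=cloud(z['d'],env.calibration('top'))
for n in ['top','side']:
    rgb,d,c,o=cam(n); P=cloud(d,c)
    for q in ['ball_center','flap']:
      for r in env.cut_out(n,q)[:2]:
        m=r['region']&(d>0); print(n,q,r['conf'],r['uv'],np.median(P[m],0).round(3),np.percentile(P[m],[3,97],axis=0).round(3).tolist())
        if q=='flap':
            Q=P[m];Q=Q[(Q[:,2]>.09)&(Q[:,0]>.6)&(Q[:,0]<.69)]
            if len(Q)>20: print('plane',np.linalg.lstsq(np.c_[Q[:,:2],np.ones(len(Q))],Q[:,2],rcond=None)[0])
```

```text
6.1 [ 0.50039143 -0.01011992  0.08394095] [-6.2130761  -2.21157939 22.38697703]
top ball_center 0.62 [400.3, 168.3] [ 0.725 -0.161  0.068] [[0.701, -0.187, 0.024], [0.753, -0.136, 0.079]]
top flap 0.87 [412.8, 208.7] [ 0.634 -0.175  0.131] [[0.591, -0.207, 0.119], [0.681, -0.143, 0.146]]
plane [-0.25284838 -0.02846517  0.28654679]
side ball_center 0.65 [402.8, 273.8] [ 0.718 -0.178  0.066] [[0.696, -0.195, 0.04], [0.751, -0.151, 0.079]]
side ball_center 0.28 [366.5, 266.1] [ 0.633 -0.179  0.131] [[0.586, -0.209, 0.12], [0.678, -0.144, 0.147]]
side flap 0.67 [363.3, 265.7] [ 0.634 -0.177  0.131] [[0.586, -0.209, 0.037], [0.681, -0.139, 0.147]]
plane [-0.24930414 -0.02115642  0.28541908]
side flap 0.66 [388.4, 362.0] [ 0.569 -0.368  0.145] [[0.547, -0.386, 0.051], [0.603, -0.334, 0.201]]
plane [-2.73609817  2.31268414  2.65468125]
```

The stop is confirmed: force rose to 22 N. The flap plane slopes 14° below level, which is about 1.32 rad. The ball is at (0.722, −0.168), about 5 mm from the expected tray point (0.720, −0.166). I now ease the lever up slowly.

Request:
move_arm(
  steps=[
    [[0,0,-0.002],0],
    [[0,0,-0.005],0],
    [[0,0,-0.008],0],
    [[0,0,-0.011],0],
    [[0,0,-0.014],0],
    [[0,0,-0.017],0],
    [[0,0,-0.02],0],
    [[0,0,-0.023],0],
    [[0,0,-0.026],0],
    [[0,0,-0.029],0],
    [[0,0,-0.032],0],
    [[0,0,-0.034],0],
    [[0,0,-0.036],0],
    [[0,0,-0.038],0],
    [[0,0,-0.04],0],
    [[0,0,-0.042],0],
  ],
)

```text
time_s: 8.4
tool_pos: [0.5, -0.01, 0.1236]
tool_rot: [-180.0, 0.0, 95.8]
force: [-0.3, -1.9, 1.2]
grip_width: 0.0011
```

Request:
move_arm(
  steps=[
    [[0,0,-0.0015],0],
    [[0,0,-0.003],0],
    [[0,0,-0.0045],0],
    [[0,0,-0.006],0],
    [[0,0,-0.0075],0],
    [[0,0,-0.009],0],
    [[0,0,-0.0105],0],
    [[0,0,-0.012],0],
    [[0,0,-0.0135],0],
    [[0,0,-0.015],0],
    [[0,0,-0.0165],0],
    [[0,0,-0.018],0],
    [[0,0,-0.02],0],
    [[0,0,-0.022],0],
    [[0,0,-0.025],0],
    [[0,0,-0.028],0],
  ],
)

```text
time_s: 10.4
tool_pos: [0.5001, -0.0094, 0.1518]
tool_rot: [180.0, -0.0, 95.8]
force: [0.5, -0.8, 0.4]
grip_width: 0.0007
```

Request:
move_arm(
  steps=[
    [[0,0,-0.01],0],
    [[0,0,-0.025],0],
    [[0,0,-0.045],0],
    [[0,0,-0.07],0],
    [[0.02,0,-0.09],0],
    [[0.05,0,-0.1],0],
    [[0.08,0,-0.1],0],
    [[0.1,0,-0.1],0],
    [[0.1,0,-0.1],0],
    [[0.1,0,-0.1],0],
  ],
)

```text
time_s: 11.65
tool_pos: [0.4902, 0.0889, 0.2521]
tool_rot: [180.0, 0.0, 95.8]
force: [0.1, 0.4, -0.2]
grip_width: 0.0001
```

Run:
```python
from h import *
o=env.get_obs();print(o['time_s'],o['tool_pos'],o['force'])
for n,qs in [('top',['ball_center','lever_pad','detergent','scoop_cup','soap_box']),('side',['ball_center','lever','flap','detergent','scoop_cup','soap_box'])]:
    rgb,d,c,o=cam(n); P=cloud(d,c)
    if n=='side': cv2.imwrite('pics/side4.png',cv2.resize(rgb[150:350,200:450,::-1],None,fx=3,fy=3))
    for q in qs:
      for r in env.cut_out(n,q)[:1]:
        m=r['region']&(d>0); print(n,q,r['conf'],r['uv'],np.median(P[m],0).round(3),np.percentile(P[m],[5,95],axis=0).round(3).tolist())
```

```text
11.65 [0.49022327 0.08886622 0.25212836] [ 0.06288887  0.44661254 -0.1553965 ]
top ball_center 0.93 [401.4, 168.2] [ 0.725 -0.161  0.07 ] [[0.704, -0.185, 0.057], [0.749, -0.139, 0.079]]
top lever_pad 0.75 [343.7, 262.9] [ 0.506 -0.027  0.122] [[0.482, -0.111, 0.099], [0.522, 0.007, 0.131]]
top detergent 0.82 [493.4, 224.5] [ 0.586 -0.33   0.147] [[0.557, -0.364, 0.02], [0.615, -0.314, 0.2]]
top scoop_cup 0.74 [321.8, 183.8] [0.693 0.028 0.015] [[0.664, -0.001, 0.0], [0.716, 0.054, 0.07]]
top soap_box 0.8 [275.0, 253.1] [0.534 0.135 0.039] [[0.514, 0.108, 0.035], [0.582, 0.185, 0.043]]
side ball_center 0.66 [401.7, 273.3] [ 0.716 -0.176  0.067] [[0.697, -0.192, 0.047], [0.742, -0.152, 0.078]]
side lever 0.58 [270.7, 238.0] [ 0.501 -0.024  0.124] [[0.477, -0.078, 0.105], [0.52, 0.007, 0.132]]
side detergent 0.81 [389.8, 363.3] [ 0.569 -0.368  0.144] [[0.547, -0.385, 0.058], [0.601, -0.336, 0.2]]
side scoop_cup 0.68 [341.1, 220.9] [0.683 0.017 0.047] [[0.656, -0.006, 0.005], [0.711, 0.053, 0.07]]
side soap_box 0.63 [267.7, 209.7] [0.547 0.139 0.039] [[0.496, 0.111, 0.003], [0.586, 0.185, 0.042]]
```

View pics/side4.png

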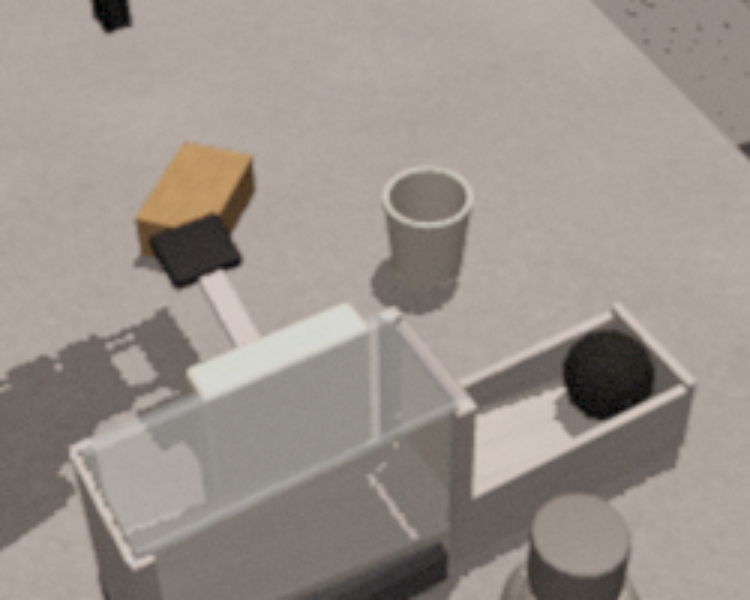

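The lever is back up with its pad at the rest height. The flap is shut, since nothing hangs over the tray, and the ball lies at the tray's far end. The bystanders are unmoved and the arm is clear.

```bash
python3 -c "
from cell import env
print(env.sign_off())"
```

```text
the job is handed in; nothing more can be done
None
```

The job is done and handed in, though `env.sign_off()` gives no verdict. I pressed the lever pad to its stop with the shut fingertips, and the ball rolled out into the tray. I then eased the lever up at about 12–24 mm/s and moved clear.

- **While held down:** the force reached 22 N at the stop. The flap measured about 1.32 rad open from the depth images, and the ball lay about 5 mm from my estimate of the tray point.
- **After release:** the lever is back at its rest height to within a millimetre or so. The flap looks shut in the picture, but I did not measure its angle; the network did not find the flap in that last view.
- **Surroundings:** the ball is in the tray, and the detergent bottle and cup read within 2 mm of their first readings. The top camera put the soap box 13 mm off, probably because the gripper partly hid it. The side camera agreed with its first reading to about 2 mm. The wrist force was near zero, and the arm's time was about 12 s of the 38 s allowed.

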